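# Dock the lapping plate and shut its turn-latch

## Robot

A 6-joint arm with a two-finger parallel gripper is mounted at the origin on a cart in front of the work surface, level with it; the furniture and walls round the work are solid. World frame = base frame: x ahead of the robot, y to its left, z up, the work surface at z = 0. Lengths are in mm, angles in rad, forces in N, time in s.
With the tool pointing down it reaches from about 300 to 750 mm from the base axis. Payload 8.5 kg.
Tool frame: the origin (TCP) lies midway between the tips of the shut fingers; the grasp point (between the pads) lies 19 mm behind it (arm.grip_depth is the distance from the TCP to the grasp point, in mm); z points along the fingers, x is the direction in which the jaws open and shut, and the axes are right-handed (so a half turn about z gives the same grasp; the last joint's range is limited). The gripper opens to 85 mm and grips with 20 to 120 N. Pads are 22 mm wide; open, the fingers measure 114 mm over their backs; the gripper's body (76 mm by 85 mm) begins 54 mm behind the grasp point. The pads swing forward as they close: fully open they stand 13 mm farther back than shut.
Start: joints at [0.915, 0.381, 1.297, -0, 1.464, -0.215], TCP at [234.654, 497.411, 231.322] pointing down, gripper open.
Joint ranges: [-3.11, 3.11], [-0.89, 2.33], [0.22, 2.48], [-1.42, 4.56], [0.17, 2.85], [-2.88, 2.88]. Speed limits (rad/s): [2.39, 2.39, 3.14, 3.14, 3.14, 3.14].

## Interface

Orientations are given as a rotation vector (axis times angle).
In Python, from bench import arm gives the robot as it stands.
- The arm moves only by the tool carry_out, never from a script. Its arguments are lists of equal length, an entry for each row: "dp": the shift along the tool's x, y, z normalised to -1 to 1, where 1 is 6 cm, a list of three; "twist": the turn, a rotation vector about the tool's x, y, z normalised to -1 to 1, where 1 is 0.5 rad, a list of three; "jaw": the opening, from 0 (shut) to 1 (fully open). A call has exactly 10 rows; each row shifts and turns the pose as measured when the row begins, along the tool's axes as they then stand; what a row does not reach is not made up. A row lasts 1/8 s, in which the tool goes at most 62.5 mm and 10.7 degrees, less where a joint would pass 70% of its speed; a pose out of reach is approached as far as the arm can. A call with a number of a shift or a turn outside -1 to 1 is refused whole. A call with a gripper value outside its range is refused whole. The fingers move at their own pace and stop on an object; the grip force is fixed at half the most. Time passes only in rows, so rows that do not move let the fingers close, or fill a call up. It gives the time, the measured TCP pose, the force and the opening at its end, in the units of the state.
- arm.get_obs(): the state, without advancing time (a new reading comes with each control period).
- arm.read_camera(name): name is "scene" or "side" or "wrist"; returns (picture, depth): 480x640x3 uint8, red, green, blue; 480x640 float32, mm along the optical axis (not along the pixel's ray), 0 where there is no reading.
- arm.camera_info(name): a dict with "fov_y" (degrees; the focal length in pixels is half the picture's height over the tangent of half this angle, whatever the lens; pixels are square), "cx", "cy" (the principal point, pixels), "D" ([k1, k2, p1, p2, k3] as OpenCV has them; the pictures are not rectified), "camera_from_world" (4x4, takes a point from world to camera coordinates). Camera axes: x right, y down, z forward; pixel columns grow to the right and rows downward; lengths in mm; the calibration is good to about 2 mm. A picture is of the moment at which its call begins: read the wrist's pose just before it. camera_info takes no time and is no camera call; for the wrist camera it gives the pose at the moment of the call.
- arm.finish_job(): hands the job in, once; it reports no verdict.
The state is a dict: "t": time; "qpos": joint angles; "qvel": joint speeds; "joint_torque": joint torques, N m; "eef_pos": TCP position; "orientation": TCP orientation; "ft_force": force on the tool from outside, world axes, zero at the start; "ft_torque": the same for the moment, N m; "finger_gap": finger opening in mm.
Only numpy, scipy, OpenCV 4.12 (cv2) and the standard library are available. Lean on these libraries where they do the work, as an engineer would, in place of code of your own. Each camera call takes 0.05 s, during which the arm holds its last target.

## Task

Put the flat lapping plate into its holder on the work board: slide it in under the holder's two lips until it is fully home against the back stop, then swing the latch arm a quarter turn across the mouth, to its stop, to shut the plate in. Leave the other things on the bench where they are.

Things in the scene. Friction and masses are not known exactly. Their poses are not given: they have to be found in the camera images.
- lap_plate: Loose flat steel lapping plate, fine grid of grooves on top, 80 mm long (x) x 72 wide (y) x 12 thick, corners chamfered 4 mm, about 0.45 kg, flat on the board before the holder's mouth, off its centre line and turned up to 23 degrees. Origin: centre of underside, z up. Goes in along its x, either end first. Too low and wide to grip: push its edges; two fingertips set apart on one edge turn it square.
- holder: Grey holder fixed on the board: two rails with inward lips and a back stop. Origin: centre of the mouth at board level; x points into the slot, y left looking in, z up. The board is the slot's floor. Slot 76 mm wide (84 at the mouth, tapering over 20 mm), 15.5 high under the lips, open for 55 mm between them. Whole: x 0 to 86 mm, 103 wide, 26 tall; latch foot and 24 mm tall post stand left of the mouth.
- holder_home (a point): Where the plate's origin lies when the plate is fully home: x = 34 mm, y = 0 in the holder's frame, on the board. The back stop's face is at x = 74 mm; the rear edge of the home plate still sticks out 6 mm from the mouth.
- latch (a joint): Steel latch arm turning level about a post at x -16, y 70 mm of the holder. 0 = open (arm along the holder's -x, left of the lane), growing counter-clockwise from above to 1.571 = shut (arm along -y, across the mouth). Starts at 0 to 0.15, stays where left, about 1 N at the peg. Arm 12 mm wide, 4 to 14 mm above the board; shut it spans x -22 to -10 mm, so the plate must be home within 4 mm.
- latch_peg (a point): Centre of the top of the black round upright peg at the end of the latch arm: 14 mm in diameter, top 50 mm and foot 14 mm above the board, 58 mm from the pivot. Push it sideways or pinch it from above.
- latch_hinge (a point): On the latch's pivot axis, at the top of its post, 24 mm above the board.
- work_board: Fixed plywood work board lying on the bench, 400 x 370 mm, 30 mm thick, its top level; the plate and the holder are on it. Origin: centre of its underside.
- air_plug: Bystander, leave alone: short bright-steel air hose plug, 17x49x17 mm, lying beside the holder. Origin: centre of its underside.
- grey_stone: Bystander, leave alone: grey abrasive stick, 14x120x11 mm, lying beside the holder. Origin: centre of its underside.
- marker_pen: Bystander, leave alone: white marker pen with red cap, 14x126x15 mm, lying near the front edge of the bench. Origin: centre of its underside.
- jar: Bystander, leave alone: squat jar with black lid, 55 mm across, 46 mm tall, near the front edge of the bench. Origin: centre of its underside.
- oiler: Bystander, leave alone: white squeeze bottle with red nozzle, 44 mm across, 142 mm tall, standing at the back right. Origin: centre of its underside.
- alu_core: Bystander, leave alone: small metal cup, 33 mm across, 34 mm tall, standing near the front edge of the bench. Origin: centre of its underside.

How it is judged:
By the outcome, as a careful person would: the job done as asked, in the order asked, and still so for the second after the job is handed in, with the robot touching nothing.
It also fails if it takes over 64 s, if anything falls off the work surface, if the arm or the gripper's body presses on something with over 40 N, if the wrist force passes 120 N, or if a joint passes its speed limit or range.

## Working session

There is one attempt and no reset: what is moved stays moved. The work goes in short steps, Python scripts to look and compute and a tool call to move; the robot and the scene stay as the last step left them, time stands still between calls to the robot, and variables do not carry over. Pictures are saved under pics/ and viewed, and the job is handed in when it is done.

Besides the shell and the picture viewer there is one more tool, called after "Emit:" as name(argument=value, ...), one argument or row to a line, values as JSON. carry_out: Moves the arm, as the interface text tells. Its arguments: {"type":"object","properties":{"dp":{"type":"array","items":{"type":"array","items":{"type":"number","minimum":-1,"maximum":1}}},"twist":{"type":"array","items":{"type":"array","items":{"type":"number","minimum":-1,"maximum":1}}},"jaw":{"type":"array","items":{"type":"number"}}},"required":["dp","twist","jaw"]}

```bash
mkdir -p pics; ls
cat > h.py <<'E'
import numpy as np, cv2
from bench import arm
from scipy.spatial.transform import Rotation as R
def cam(n):
    i=arm.camera_info(n); f=240/np.tan(np.radians(i['fov_y'])/2)
    K=np.array([[f,0,i['cx']],[0,f,i['cy']],[0,0,1]]); return K,np.array(i['D'],float),np.array(i['camera_from_world'])
def shot(n,name):
    c=cam(n); p,d=arm.read_camera(n); cv2.imwrite(f'pics/{name}.png',p[:,:,::-1]); np.savez(f'pics/{name}.npz',p=p,d=d,K=c[0],D=c[1],T=c[2]); return p,d,c
def load(name):
    z=np.load(f'pics/{name}.npz'); return z['p'],z['d'],(z['K'],z['D'],z['T'])
def ray(c,uv):
    K,D,T=c; n=cv2.undistortPoints(np.array(uv,float).reshape(-1,1,2),K,D).reshape(-1,2)
    dc=np.c_[n,np.ones(len(n))]; Ri=T[:3,:3].T; return -Ri@T[:3,3], dc@Ri.T
def onz(c,uv,z):
    o,d=ray(c,uv); s=(z-o[2])/d[:,2]; return o+d*s[:,None]
def proj(c,P):
    K,D,T=c; r=cv2.Rodrigues(T[:3,:3])[0]; return cv2.projectPoints(np.array(P,float).reshape(-1,1,3),r,T[:3,3],K,D)[0].reshape(-1,2)
def state():
    o=arm.get_obs(); Rm=R.from_rotvec(o['orientation']).as_matrix()
    print('t',round(o['t'],2),'pos',np.round(o['eef_pos'],1),'q',np.round(o['qpos'],2),'F',np.round(o['ft_force'],1),'gap',round(o['finger_gap'],1)); print(np.round(Rm,3)); return o,Rm
E
python3 - <<'E'
from h import *
state()
for n in('scene','side','wrist'): shot(n,n+'0')
E
```

```text
pics
t 0.0 pos [234.5 497.2 230.7] q [ 0.91  0.38  1.3   0.    1.46 -0.22] F [ 0.8 -0.1  0.1] gap 85.7
[[ 0.427  0.904 -0.001]
 [ 0.904 -0.427 -0.001]
 [-0.001 -0.    -1.   ]]
```

View pics/scene0.png

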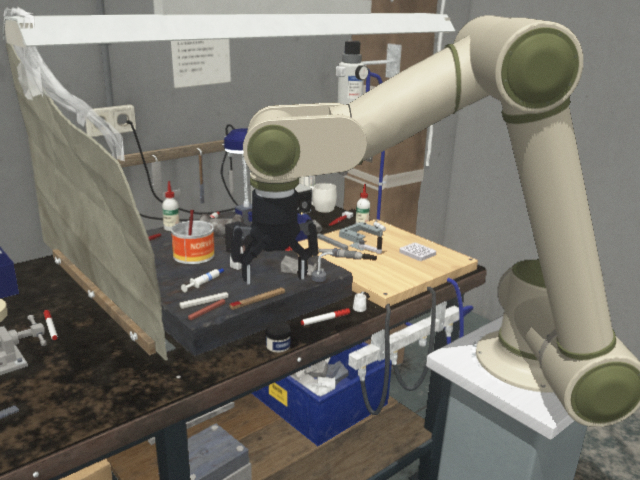

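View pics/side0.png

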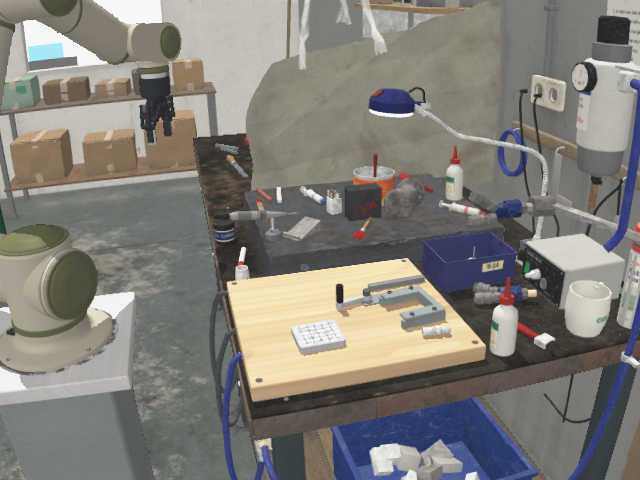

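View pics/wrist0.png

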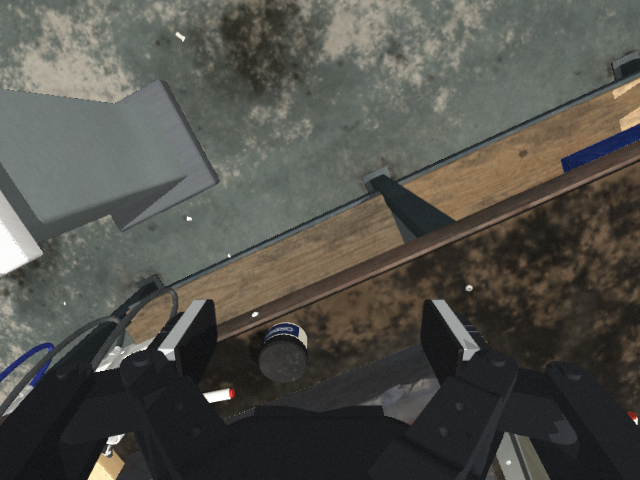

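Run:
```python
from h import *
p,d,c=load('side0')
cr=p[250:410,220:490]; cv2.imwrite('pics/sc.png',cv2.resize(cr,None,fx=2.9,fy=2.9,interpolation=cv2.INTER_CUBIC)[:,:,::-1])
# board corners
for uv,z in [((318,337),42),((340,287),80),((229,279),30),((250,391),30),((485,355),30),((397,262),30)]:
    print(uv,onz(c,[uv],z).round(0), d[uv[1],uv[0]])
print(-c[2][:3,:3].T@c[2][:3,3])
```

```text
(318, 337) [[ 474. -191.   42.]] 1004.2527
(340, 287) [[539. -97.  80.]] 1088.5664
(229, 279) [[352.  95.  30.]] 1296.8693
(250, 391) [[ 343. -292.   30.]] 921.2566
(485, 355) [[ 727. -308.   30.]] 1014.96326
(397, 262) [[713.  69.  30.]] 1291.7263
[  287.77883856 -1025.83494545   589.82786534]
```

View pics/sc.png

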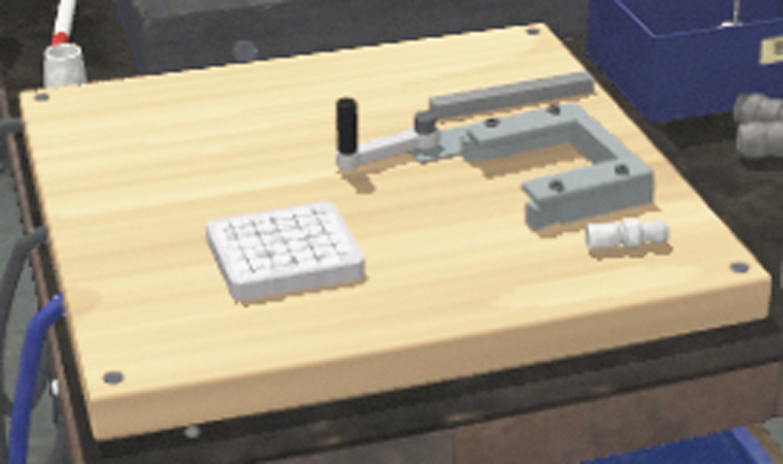

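Run:
```python
from h import *
o,Rm=state(); p,d,c=load('wrist0'); T=c[2]
C=-T[:3,:3].T@T[:3,3]; print('cam in tool',Rm.T@(C-o['eef_pos'])); print('cam z in tool',Rm.T@T[2,:3],'cam x',Rm.T@T[0,:3], arm.camera_info('wrist')['fov_y'])
```

```text
t 0.15 pos [234.5 497.3 230.9] q [ 0.91  0.38  1.3   0.    1.46 -0.22] F [-0.2 -0.4 -0.3] gap 85.6
[[ 0.427  0.904 -0.001]
 [ 0.904 -0.427 -0.001]
 [-0.001 -0.    -1.   ]]
cam in tool [ 7.61321833e-02 -7.36857617e+01 -1.41987008e+02]
cam z in tool [-0.00142181  0.28937182  0.95721572] cam x [9.99998988e-01 3.68638048e-04 1.37391533e-03] 68.4923570075282
```

Emit:
carry_out(
  dp=[
    [0,0,-0.5],
    [0,0,-0.5],
    [0,0,-0.5],
    [-1,0,-0.3],
    [-1,0,0],
    [-1,0.2,0],
    [-1,0.2,0],
    [-1,0.2,0],
    [-1,0.3,0],
    [-1,0.3,0],
  ],
  twist=[
    [0,0,-0.3],
    [0,0,-0.3],
    [0,0,-0.28],
    [0,0,0],
    [0,0,0],
    [0,0,0],
    [0,0,0],
    [0,0,0],
    [0,0,0],
    [0,0,0],
  ],
  jaw=[1,1,1,1,1,1,1,1,1,1],
)

```text
t: 1.4
eef_pos: [311.4, 73.6, 341.1]
orientation: [2.194, 2.244, -0.008]
ft_force: [2.1, 1.6, -0.4]
finger_gap: 85.9
```

Emit:
carry_out(
  dp=[
    [-0.8,0.8,0],
    [-0.8,0.8,0],
    [-0.8,0.8,0],
    [-0.5,0.8,0],
    [-0.3,0.6,0],
    [0,0.2,0],
    [0,0,0],
    [0,0,0],
    [0,0,0],
    [0,0,0],
  ],
  twist=[
    [0,0,-0.04],
    [0,0,0],
    [0,0,0],
    [0,0,0],
    [0,0,0],
    [0,0,0],
    [0,0,0],
    [0,0,0],
    [0,0,0],
    [0,0,0],
  ],
  jaw=[1,1,1,1,1,1,1,1,1,1],
)

```text
t: 2.65
eef_pos: [548.0, -106.1, 340.3]
orientation: [2.182, 2.259, -0.008]
ft_force: [-0.1, 0.1, -0.6]
finger_gap: 85.4
```

Run:
```python
from h import *
state(); shot('wrist','w1')
```

```text
t 2.65 pos [ 548.  -106.1  340.3] q [-0.4   0.35  1.04 -0.01  1.75 -2.01] F [-0.1  0.1 -0.6] gap 85.4
[[-0.035  0.999 -0.003]
 [ 0.999  0.035 -0.005]
 [-0.004 -0.003 -1.   ]]
```

View pics/w1.png

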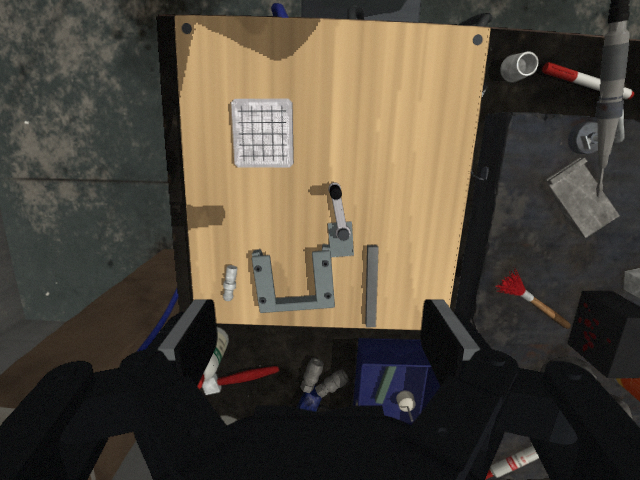

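The whole scene is in view: plate at (232-293, 98-167), holder at (252-335, 248-312), latch peg at (335,190), post at (343,233). I'll enlarge it to read points.

Run:
```python
from h import *
p,d,c=load('w1')
def crop(x0,y0,x1,y1,s,n):
    g=cv2.resize(p[y0:y1,x0:x1],None,fx=s,fy=s,interpolation=cv2.INTER_CUBIC)[:,:,::-1].copy()
    for x in range((x0+9)//10*10,x1,10): cv2.putText(g,str(x),((x-x0)*s-10,10),0,.35,(0,0,255),1); cv2.line(g,((x-x0)*s,12),((x-x0)*s,18),(0,0,255),1)
    for y in range((y0+9)//10*10,y1,10): cv2.putText(g,str(y),(0,(y-y0)*s+4),0,.35,(0,0,255),1); cv2.line(g,(24,(y-y0)*s),(30,(y-y0)*s),(0,0,255),1)
    cv2.imwrite(n,g)
crop(220,85,310,180,6,'pics/c1.png'); crop(240,175,370,320,4,'pics/c2.png')
```

```text
(no output)
```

View pics/c1.png

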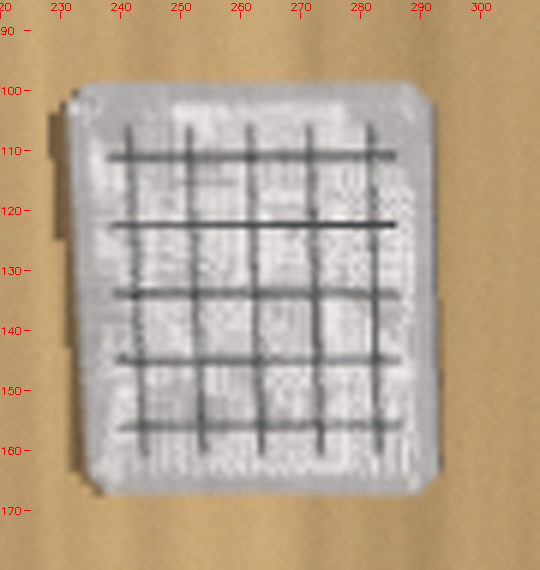

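View pics/c2.png

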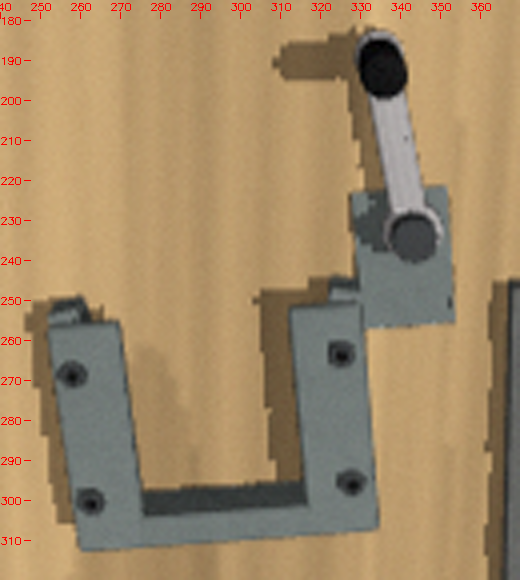

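Run:
```python
from h import *
p,d,c=load('w1')
def pr(n,uv,z): print(n,onz(c,[uv],z).round(1)[0][:2])
for n,uv,z in [('BR',(260.3,312.3),56),('BL',(334.2,307.2),56),('FRo',(252.3,257.5),56),('FLo',(330.5,251.3),56),('FRi',(269.5,255.5),56),('FLi',(312.5,252),56),('BRi',(275.7,304),56),('BLi',(316.5,301.5),56),('rtipR',(253,251),56),('post',(343.5,232.5),54),('peg',(335.3,188),80),
 ('p00',(231.3,104),42),('p01',(233.9,163),42),('p10',(292,102),42),('p11',(292.9,163),42),('t0',(237,98.5),42),('t1',(287,98.5),42),('b0',(239,167),42),('b1',(289,167),42)]: pr(n,uv,z)
# depth check of board
uv=np.array([(300,60),(300,210),(420,150),(270,130),(300,320),(265,290)]);
o,dd=ray(c,uv)
for (u,v),q in zip(uv,dd): print((u,v),(o+q*d[v,u]).round(1))
```

```text
BR [ 708.6 -181. ]
BL [697.1 -81.5]
FRo [ 630.2 -190.1]
FLo [618.2 -90. ]
FRi [ 626.7 -167.9]
FLi [ 619.9 -112.9]
BRi [ 695.3 -160.1]
BLi [ 689.5 -105.6]
rtipR [ 621.4 -189.1]
post [593.3 -74.6]
peg [533.7 -88.9]
p00 [ 443.7 -214.5]
p01 [ 512.5 -213.4]
p10 [ 439.4 -142.7]
p11 [ 510.2 -140.6]
t0 [ 437.4 -207.6]
t1 [ 435.7 -148.7]
b0 [ 517.2 -207.2]
b1 [ 515.3 -145.3]
(np.int64(300), np.int64(60)) [ 390.9 -135.1   28.2]
(np.int64(300), np.int64(210)) [ 571.7 -131.4   28.6]
(np.int64(420), np.int64(150)) [489.4  17.8  28.2]
(np.int64(270), np.int64(130)) [ 472.1 -168.7   41.6]
(np.int64(300), np.int64(320)) [ 733.6 -128.3   28.9]
(np.int64(265), np.int64(290)) [ 676.8 -174.7   52.9]
```

Emit:
carry_out(
  dp=[
    [0,-0.2,0.3],
    [0,0,0.35],
    [0,0,0.35],
    [0,0,0.35],
    [0,0,0.35],
    [0,0,0.35],
    [0,0,0.35],
    [0,0,0.35],
    [0,0,0],
    [0,0,0],
  ],
  twist=[
    [0,0,0.37],
    [0,0,0.37],
    [0,0,0.37],
    [0,0,0.37],
    [0,0,0.37],
    [0,0,0.37],
    [0,0,0.37],
    [0,0,0.37],
    [0,0,0.03],
    [0,0,0],
  ],
  jaw=[0.6,0.6,0.6,0.6,0.6,0.6,0.6,0.6,0.6,0.6],
)

```text
t: 3.95
eef_pos: [534.8, -106.9, 174.3]
orientation: [3.131, 0.142, 0.005]
ft_force: [-0.4, 0.2, 0.2]
finger_gap: 51.4
```

Run:
```python
from h import *
o,Rm=state(); shot('wrist','w2')
th=np.arctan2(Rm[1,0],Rm[0,0]); print('yaw',th)
t=np.array([483.6,-238.7,120]); print('move',Rm.T@(t-o['eef_pos'])/60)
```

```text
t 3.95 pos [ 534.8 -106.9  174.3] q [-0.41  0.42  1.41 -0.01  1.31 -0.5 ] F [-0.4  0.2  0.2] gap 51.4
[[ 0.996  0.09   0.004]
 [ 0.09  -0.996 -0.007]
 [ 0.003  0.008 -1.   ]]
yaw 0.09059841447962122
move [-1.05064741  2.10318112  0.91847291]
```

View pics/w2.png

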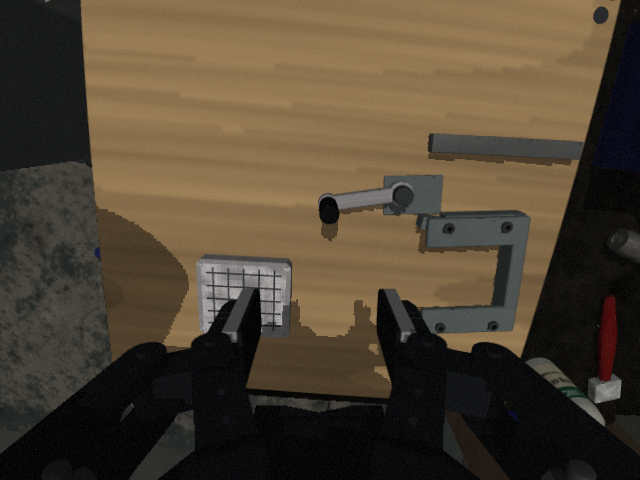

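Run:
```python
from h import *
p,d,c=load('w2'); o,Rm=state()
m=(d>50)&(d<260)
v,u=np.nonzero(m); oo,q=ray(c,np.c_[u,v]); P=oo+q*d[v,u][:,None]; L=(P-o['eef_pos'])@Rm
s=(L[:,2]>-60)&(abs(L[:,0])<80); L=L[s]
for lo in range(-60,20,5):
    k=(L[:,2]>=lo)&(L[:,2]<lo+5)
    if k.any(): 
        A=L[k]; l=A[A[:,0]<0]; r=A[A[:,0]>0]
        print(lo,k.sum(),[ (x[:,0].min().round(1),x[:,0].max().round(1),x[:,1].min().round(1),x[:,1].max().round(1)) for x in (l,r) if len(x)])
g=cv2.resize(p[190:345,190:540],None,fx=2.28,fy=2.28,interpolation=cv2.INTER_CUBIC); cv2.imwrite('pics/c3.png',g[:,:,::-1])
```

```text
t 4.0 pos [ 534.7 -106.9  174.3] q [-0.41  0.42  1.41 -0.01  1.31 -0.5 ] F [-0.2 -0.5 -0.5] gap 51.2
[[ 0.996  0.09   0.004]
 [ 0.09  -0.996 -0.007]
 [ 0.003  0.008 -1.   ]]
-60 6998 [(np.float64(-59.4), np.float64(-22.9), np.float64(-14.5), np.float64(13.0)), (np.float64(23.2), np.float64(59.3), np.float64(-14.4), np.float64(12.3))]
-55 2192 [(np.float64(-58.1), np.float64(-24.2), np.float64(-14.5), np.float64(12.1)), (np.float64(24.4), np.float64(57.9), np.float64(-14.4), np.float64(12.6))]
-50 1276 [(np.float64(-55.2), np.float64(-26.2), np.float64(-14.3), np.float64(-5.4)), (np.float64(26.6), np.float64(56.5), np.float64(-14.3), np.float64(-5.8))]
-45 808 [(np.float64(-44.0), np.float64(-25.1), np.float64(-12.8), np.float64(9.9)), (np.float64(24.9), np.float64(44.7), np.float64(-12.6), np.float64(9.3))]
-40 805 [(np.float64(-32.0), np.float64(-25.1), np.float64(-11.7), np.float64(10.9)), (np.float64(25.3), np.float64(32.2), np.float64(-11.7), np.float64(11.1))]
-35 765 [(np.float64(-39.5), np.float64(-25.1), np.float64(-11.7), np.float64(10.9)), (np.float64(25.2), np.float64(39.3
[... 300 characters left out ...]
25.5), np.float64(39.3), np.float64(-11.6), np.float64(11.2))]
-20 596 [(np.float64(-38.8), np.float64(-25.3), np.float64(-11.7), np.float64(11.4)), (np.float64(25.6), np.float64(39.3), np.float64(-11.7), np.float64(11.2))]
-15 520 [(np.float64(-39.3), np.float64(-25.4), np.float64(-11.6), np.float64(10.9)), (np.float64(25.5), np.float64(38.9), np.float64(-11.8), np.float64(11.0))]
-10 328 [(np.float64(-37.3), np.float64(-25.5), np.float64(-11.4), np.float64(10.8)), (np.float64(25.5), np.float64(37.8), np.float64(-11.5), np.float64(11.7))]
-5 61 [(np.float64(-25.9), np.float64(-25.5), np.float64(-8.7), np.float64(9.7)), (np.float64(25.7), np.float64(26.0), np.float64(-8.1), np.float64(8.5))]
```

View pics/c3.png

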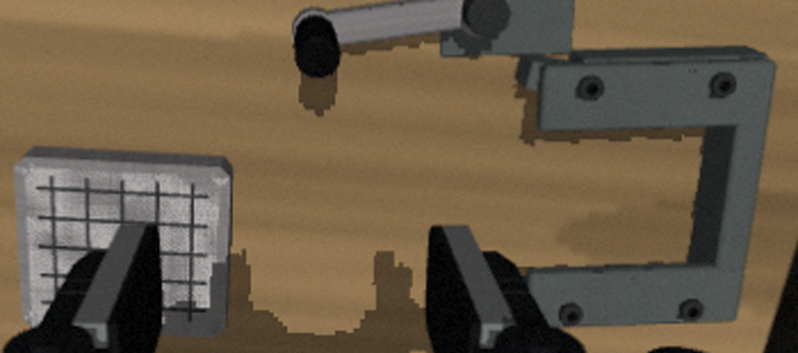

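Emit:
carry_out(
  dp=[
    [-0.5,0.7,0],
    [-0.5,0.7,0],
    [-0.05,0.7,0],
    [0,0,0.5],
    [0,0,0.5],
    [0,0,0.5],
    [0,0,0.4],
    [0,0,0.25],
    [0,0,0.1],
    [0,0,0],
  ],
  twist=[
    [0,0,-0.04],
    [0,0,0],
    [0,0,0],
    [0,0,0],
    [0,0,0],
    [0,0,0],
    [0,0,0],
    [0,0,0],
    [0,0,0],
    [0,0,0],
  ],
  jaw=[0.6,0.6,0.6,0.6,0.6,0.6,0.6,0.6,0.6,0.6],
)

```text
t: 5.25
eef_pos: [490.0, -248.2, 46.0]
orientation: [3.114, 0.205, 0.029]
ft_force: [-0.1, 0.7, 0.2]
finger_gap: 51.5
```

```bash
cat >> h.py <<'E'
PSI=.111; M=np.array([617.7,-141.3]); H=np.array([[np.cos(PSI),-np.sin(PSI)],[np.sin(PSI),np.cos(PSI)]])
def toH(P): return (np.asarray(P)[...,:2]-M)@H
def hs(n=None):
    o,Rm=state(); print('holder frame',toH(o['eef_pos']).round(1),'yaw rel',round(np.arctan2(Rm[1,0],Rm[0,0])-PSI,3))
    if n: shot(n[0],n[1])
    return o,Rm
E
python3 - <<'E'
from h import *
hs(('wrist','w3'))
E
```

```text
t 5.25 pos [ 490.  -248.2   46. ] q [-0.68  0.57  1.57 -0.    0.97 -0.81] F [-0.1  0.7  0.2] gap 51.5
[[ 0.991  0.131  0.02 ]
 [ 0.131 -0.991 -0.02 ]
 [ 0.017  0.022 -1.   ]]
holder frame [-138.7  -92.1] yaw rel 0.021
```

View pics/w3.png

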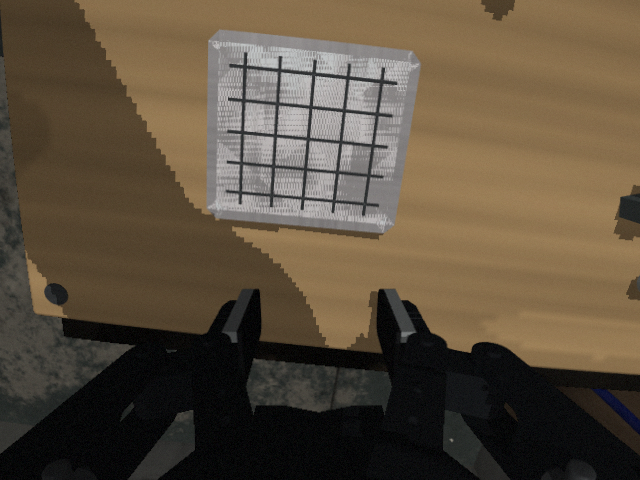

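```bash
cat >> h.py <<'E'
def plan(hx,hy,z,yawrel):
    o=arm.get_obs(); Rm=R.from_rotvec(o['orientation']).as_matrix()
    a=PSI+yawrel; ca,sa=np.cos(a),np.sin(a); T=np.array([[ca,sa,0],[sa,-ca,0],[0,0,-1]])
    w=R.from_matrix(Rm.T@T).as_rotvec(); P=np.r_[M+H@np.array([hx,hy]),z]
    print('twist',(w/.5).round(3),'dp total',(Rm.T@(P-o['eef_pos'])/60).round(3),'dp in target axes',(T.T@(P-o['eef_pos'])/60).round(3))
E
python3 - <<'E'
from h import *
plan(-144,-85,29.5,0)
p,d,c=load('w3')
for uv in [(217,29),(412,50),(420,64),(391,226),(383,221),(222,207),(208,40),(208,208)]: print(uv,toH(onz(c,[uv],42)[0]).round(1))
E
```

```text
twist [ 0.045 -0.035  0.041] dp total [-0.092 -0.127  0.275] dp in target axes [-0.09  -0.119  0.28 ]
(217, 29) [-178.    17.7]
(412, 50) [-105.9   12.3]
(420, 64) [-102.4    7.6]
(391, 226) [-108.3  -56.2]
(383, 221) [-112.  -54.]
(222, 207) [-179.9  -49. ]
(208, 40) [-181.6   14. ]
(208, 208) [-185.8  -49.5]
```

Emit:
carry_out(
  dp=[
    [-0.09,0,0.1],
    [0,0,0.1],
    [0,0,0.06],
    [0,0,0.02],
    [0,-0.1,0],
    [0,-0.1,0],
    [0,-0.1,0],
    [0,-0.08,0],
    [0,-0.08,0],
    [0,0,0],
  ],
  twist=[
    [0.045,-0.035,0.04],
    [0,0,0],
    [0,0,0],
    [0,0,0],
    [0,0,0],
    [0,0,0],
    [0,0,0],
    [0,0,0],
    [0,0,0],
    [0,0,0],
  ],
  jaw=[0.6,0.6,0.6,0.6,0.6,0.6,0.6,0.6,0.6,0.6],
)

```text
t: 6.55
eef_pos: [482.2, -220.1, 30.0]
orientation: [3.136, 0.174, 0.002]
ft_force: [-0.3, 0.7, -0.2]
finger_gap: 51.1
```

Run:
```python
from h import *
hs(('wrist','w4')); plan(-144,-47.5,29.5,0)
```

```text
t 6.55 pos [ 482.2 -220.1   30. ] q [-0.65  0.58  1.62  0.    0.93 -0.76] F [-0.3  0.7 -0.2] gap 51.1
[[ 0.994  0.111  0.002]
 [ 0.111 -0.994 -0.001]
 [ 0.002  0.001 -1.   ]]
holder frame [-143.4  -63.3] yaw rel 0.0
twist [ 0.002 -0.003 -0.   ] dp total [-0.01  -0.266  0.007] dp in target axes [-0.01  -0.266  0.008]
```

View pics/w4.png

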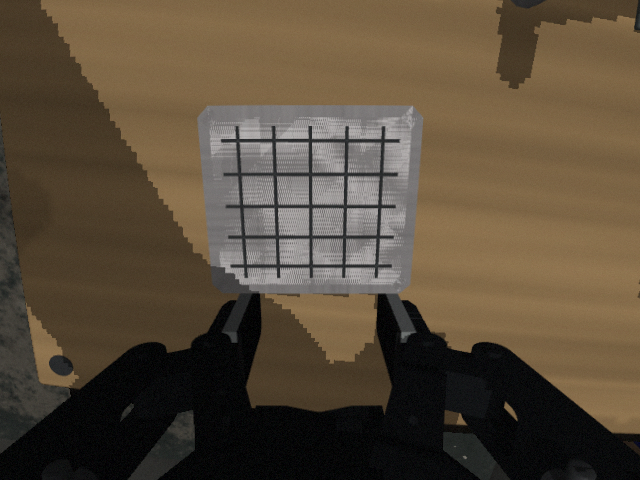

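Emit:
carry_out(
  dp=[
    [0,-0.07,0],
    [0,-0.07,0],
    [0,-0.06,0],
    [0,-0.04,0],
    [0,-0.02,0],
    [0,0.1,0],
    [0,0.15,0],
    [0,0,-0.4],
    [0,0,-0.5],
    [0,0,-0.5],
  ],
  twist=[
    [0,0,0],
    [0,0,0],
    [0,0,0],
    [0,0,0],
    [0,0,0],
    [0,0,0],
    [0,0,0],
    [0,0,0],
    [0,0,0],
    [0,0,0],
  ],
  jaw=[0.6,0.6,0.6,0.6,0.6,0.6,0.6,0.6,0.6,0.6],
)

```text
t: 7.85
eef_pos: [481.1, -220.9, 114.0]
orientation: [-3.134, -0.172, 0.004]
ft_force: [0.6, 0.1, -0.5]
finger_gap: 51.4
```

Run:
```python
from h import *
hs(('wrist','w5')); plan(-215,0,120,1.571)
```

```text
t 7.85 pos [ 481.1 -220.9  114. ] q [-0.65  0.46  1.53  0.    1.15 -0.76] F [ 0.6  0.1 -0.5] gap 51.4
[[ 0.994  0.109 -0.003]
 [ 0.109 -0.994  0.002]
 [-0.003 -0.003 -1.   ]]
holder frame [-144.6  -64. ] yaw rel -0.002
twist [ 0.006 -0.    -3.145] dp total [-1.196 -1.085 -0.04 ] dp in target axes [ 1.087 -1.194 -0.036]
```

View pics/w5.png

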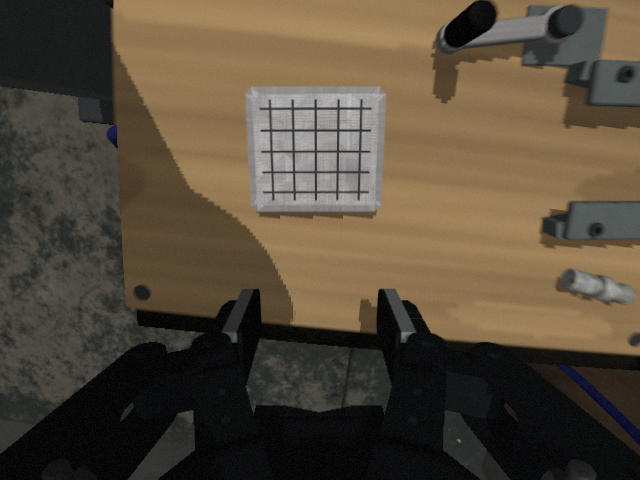

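Run:
```python
from h import *
p,d,c=load('w5')
for uv in [(246,92),(251,87),(380,87),(385,93),(378,206),(373,212),(261,212),(254,206)]: print(uv,toH(onz(c,[uv],42)[0]).round(1))
print('lips')
for uv in [(593,104),(638,106),(571,201),(638,201),(566,238),(638,242),(592,62)]: print(uv,toH(onz(c,[uv],56)[0]).round(1))
print('peg,post',[toH(onz(c,[u],z)[0]).round(1) for u,z in (((480,14),80),((563,20),54))])
```

```text
(246, 92) [-186.    32.4]
(251, 87) [-183.    35.1]
(380, 87) [-109.8   34.9]
(385, 93) [-106.8   31.7]
(378, 206) [-108.   -33.8]
(373, 212) [-111.   -37.6]
(261, 212) [-180.6  -37.5]
(254, 206) [-184.7  -33.7]
lips
(593, 104) [ 6.2 26.5]
(638, 106) [33.1 26.2]
(571, 201) [  3.7 -27.7]
(638, 201) [ 46.2 -27.3]
(566, 238) [  5.2 -50.4]
(638, 242) [ 52.9 -53. ]
(592, 62) [ 1.6 47.8]
peg,post [array([-71.9,  61.8]), array([-16.5,  68.1])]
```

Emit:
carry_out(
  dp=[
    [0,0,0],
    [0,0,0],
    [0,0,0],
    [0,0,0],
    [0,0,0],
    [0,0,0],
    [0,0,0],
    [0,0,0],
    [0,0,0],
    [0,0,0],
  ],
  twist=[
    [0,0,-0.36],
    [0,0,-0.36],
    [0,0,-0.36],
    [0,0,-0.36],
    [0,0,-0.36],
    [0,0,-0.36],
    [0,0,-0.36],
    [0,0,-0.36],
    [0,0,-0.26],
    [0,0,0],
  ],
  jaw=[0.6,0.6,0.6,0.6,0.6,0.6,0.6,0.6,0.6,0.6],
)

```text
t: 9.15
eef_pos: [482.5, -227.3, 117.9]
orientation: [2.04, 2.384, 0.002]
ft_force: [0.5, 0.4, -0.6]
finger_gap: 50.9
```

Run:
```python
from h import *
hs(); plan(-212,-0.8,29.5,1.571)
```

```text
t 9.15 pos [ 482.5 -227.3  117.9] q [-0.66  0.46  1.52  0.    1.15 -2.39] F [ 0.5  0.4 -0.6] gap 50.9
[[-0.155  0.988  0.003]
 [ 0.988  0.155 -0.001]
 [-0.002  0.003 -1.   ]]
holder frame [-143.9  -70.5] yaw rel 1.615
twist [0.007 0.003 0.088] dp total [ 1.213 -1.087  1.467] dp in target axes [ 1.162 -1.134  1.473]
```

Emit:
carry_out(
  dp=[
    [0,-0.5,0],
    [0.5,-0.6,0],
    [0.6,0,0],
    [0,0,0.4],
    [0,0,0.4],
    [0,0,0.3],
    [0,0,0.15],
    [0,0,0],
    [0,0,0],
    [0,0,0],
  ],
  twist=[
    [0,0,0.08],
    [0,0,0],
    [0,0,0],
    [0,0,0],
    [0,0,0],
    [0,0,0],
    [0,0,0],
    [0,0,0],
    [0,0,0],
    [0,0,0],
  ],
  jaw=[0.6,0.6,0.6,0.6,0.6,0.6,0.6,0.6,0.6,0.6],
)

```text
t: 10.4
eef_pos: [409.1, -171.9, 41.8]
orientation: [2.117, 2.31, 0.003]
ft_force: [-0.2, -0.6, 0.3]
finger_gap: 51.4
```

Run:
```python
from h import *
hs(('wrist','w6')); plan(-212,-0.8,29.5,1.571)
```

```text
t 10.4 pos [ 409.1 -171.9   41.8] q [-0.67  0.46  1.86  0.    0.82 -2.33] F [-0.2 -0.6  0.3] gap 51.4
[[-0.087  0.996  0.008]
 [ 0.996  0.087 -0.004]
 [-0.005  0.007 -1.   ]]
holder frame [-210.7   -7.3] yaw rel 1.547
twist [ 0.014  0.01  -0.048] dp total [ 0.109 -0.026  0.205] dp in target axes [ 0.109 -0.022  0.206]
```

View pics/w6.png

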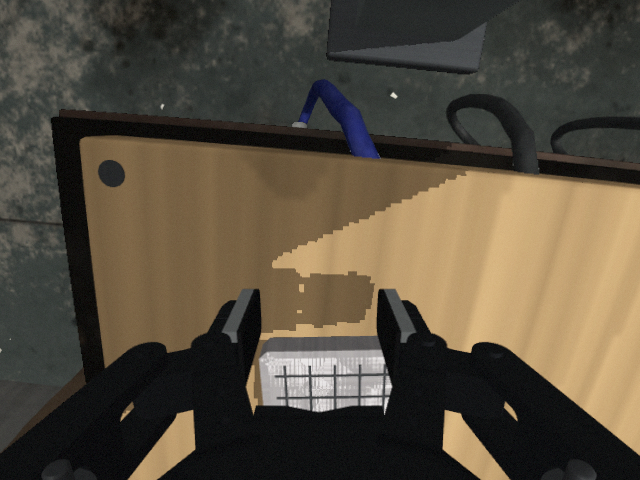

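Emit:
carry_out(
  dp=[
    [0.1,0,0.12],
    [0.01,0,0.08],
    [0,0.1,0],
    [0,0.12,0],
    [0,0.12,0],
    [0,0.12,0],
    [0,0.12,0],
    [0,0.12,0],
    [0,0.12,0],
    [0,0.1,0],
  ],
  twist=[
    [0.014,0.01,-0.048],
    [0,0,0],
    [0,0,0],
    [0,0,0],
    [0,0,0],
    [0,0,0],
    [0,0,0],
    [0,0,0],
    [0,0,0],
    [0,0,0],
  ],
  jaw=[0.6,0.6,0.6,0.6,0.6,0.6,0.6,0.6,0.6,0.6],
)

```text
t: 11.7
eef_pos: [466.5, -157.9, 29.2]
orientation: [-2.091, -2.342, 0.001]
ft_force: [-2.7, -0.0, 0.7]
finger_gap: 50.8
```

Run:
```python
from h import *
hs(); plan(-17,-0.6,29.5,1.571)
```

```text
t 11.7 pos [ 466.5 -157.9   29.2] q [-0.57  0.54  1.73 -0.    0.88 -2.25] F [-2.7 -0.   0.7] gap 50.8
[[-0.113  0.994 -0.002]
 [ 0.994  0.113  0.001]
 [ 0.001 -0.002 -1.   ]]
holder frame [-152.1    0.2] yaw rel 1.573
twist [-0.004 -0.002  0.004] dp total [-0.018  2.251 -0.01 ] dp in target axes [-0.014  2.252 -0.005]
```

Emit:
carry_out(
  dp=[
    [-0.01,0.12,-0.01],
    [0,0.12,0],
    [0,0.12,0],
    [0,0.12,0],
    [0,0.12,0],
    [0,0.1,0],
    [0,0,0],
    [0,0,0],
    [0,0,0],
    [0,0,0],
  ],
  twist=[
    [0,0,0],
    [0,0,0],
    [0,0,0],
    [0,0,0],
    [0,0,0],
    [0,0,0],
    [0,0,0],
    [0,0,0],
    [0,0,0],
    [0,0,0],
  ],
  jaw=[0.6,0.6,0.6,0.6,0.6,0.6,0.6,0.6,0.6,0.6],
)

```text
t: 12.95
eef_pos: [512.1, -153.5, 29.7]
orientation: [-2.092, -2.343, -0.0]
ft_force: [-0.3, -0.6, -0.2]
finger_gap: 51.1
```

Run:
```python
from h import *
hs(('wrist','w7')); plan(-17,-0.6,29.5,1.571)
p,d,c=shot('side','s7')
cv2.imwrite('pics/s7c.png',cv2.resize(p[240:380,290:480],None,fx=4,fy=4,interpolation=cv2.INTER_CUBIC)[:,:,::-1])
```

```text
t 12.95 pos [ 512.1 -153.5   29.7] q [-0.51  0.59  1.61  0.    0.94 -2.2 ] F [-0.3 -0.6 -0.2] gap 51.1
[[-0.113  0.994 -0.   ]
 [ 0.994  0.113  0.001]
 [ 0.001 -0.    -1.   ]]
holder frame [-106.3   -0.4] yaw rel 1.573
twist [-0.001 -0.001  0.004] dp total [-0.005  1.49   0.002] dp in target axes [-0.003  1.49   0.003]
```

View pics/w7.png

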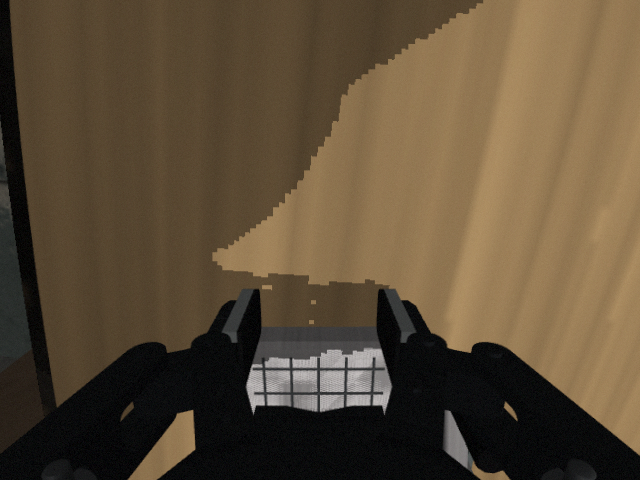

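View pics/s7c.png

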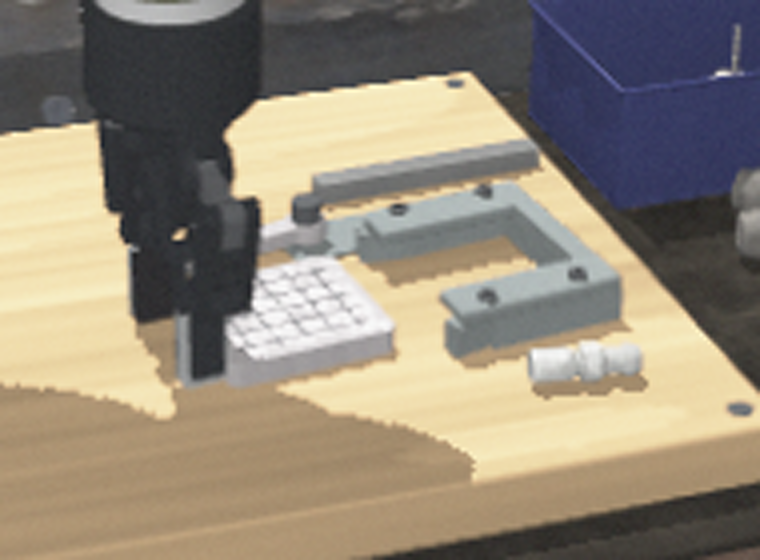

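Emit:
carry_out(
  dp=[
    [0,-0.06,-0.045],
    [0,0,0],
    [0,0,0],
    [0,0.06,0],
    [0,0.1,0],
    [0,0.1,0],
    [0,0.1,0],
    [0,0.1,0],
    [0,0.1,0],
    [0,0.1,0],
  ],
  twist=[
    [0,0,0],
    [0,0,0],
    [0,0,0],
    [0,0,0],
    [0,0,0],
    [0,0,0],
    [0,0,0],
    [0,0,0],
    [0,0,0],
    [0,0,0],
  ],
  jaw=[0.4,0.4,0.4,0.4,0.4,0.4,0.4,0.4,0.4,0.4],
)

```text
t: 14.3
eef_pos: [549.4, -149.1, 32.7]
orientation: [-2.091, -2.342, 0.002]
ft_force: [-3.7, -0.3, 3.0]
finger_gap: 33.8
```

Run:
```python
from h import *
hs(); plan(-17,-0.6,32,1.571)
p,d,c=shot('side','s8')
cv2.imwrite('pics/s8c.png',cv2.resize(p[240:380,290:480],None,fx=4,fy=4,interpolation=cv2.INTER_CUBIC)[:,:,::-1])
```

```text
t 14.3 pos [ 549.4 -149.1   32.7] q [-0.47  0.63  1.5  -0.    1.01 -2.16] F [-3.7 -0.3  3. ] gap 33.8
[[-0.113  0.994 -0.003]
 [ 0.994  0.113  0.001]
 [ 0.001 -0.002 -1.   ]]
holder frame [-68.8  -0.2] yaw rel 1.573
twist [-0.005 -0.002  0.004] dp total [-0.008  0.863  0.009] dp in target axes [-0.006  0.863  0.011]
```

View pics/s8c.png

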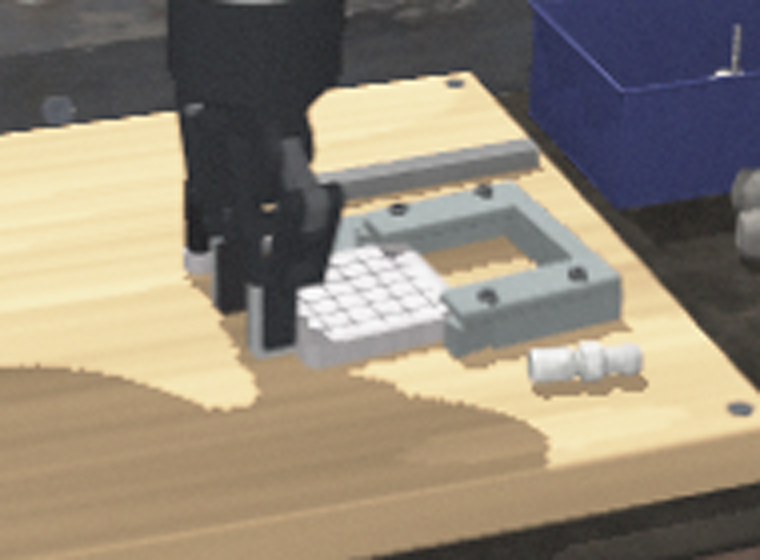

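Emit:
carry_out(
  dp=[
    [0,0.09,0.01],
    [0,0.09,0],
    [0,0.09,0],
    [0,0.08,0],
    [0,0.08,0],
    [0,0.08,0],
    [0,0.08,0],
    [0,0,0],
    [0,0,0],
    [0,0,0],
  ],
  twist=[
    [0,0,0],
    [0,0,0],
    [0,0,0],
    [0,0,0],
    [0,0,0],
    [0,0,0],
    [0,0,0],
    [0,0,0],
    [0,0,0],
    [0,0,0],
  ],
  jaw=[0.4,0.4,0.4,0.4,0.4,0.4,0.4,0.4,0.4,0.4],
)

```text
t: 15.6
eef_pos: [588.1, -144.8, 31.8]
orientation: [-2.092, -2.343, 0.0]
ft_force: [-1.2, 0.0, 1.1]
finger_gap: 34.1
```

Run:
```python
from h import *
hs(); plan(-17,-0.6,32,1.571)
p,d,c=shot('side','s9')
cv2.imwrite('pics/s9c.png',cv2.resize(p[240:380,290:480],None,fx=4,fy=4,interpolation=cv2.INTER_CUBIC)[:,:,::-1])
```

```text
t 15.6 pos [ 588.1 -144.8   31.8] q [-0.44  0.68  1.4   0.    1.07 -2.12] F [-1.2  0.   1.1] gap 34.1
[[-0.113  0.994 -0.001]
 [ 0.994  0.113  0.001]
 [ 0.001 -0.001 -1.   ]]
holder frame [-29.8  -0.2] yaw rel 1.573
twist [-0.002 -0.002  0.004] dp total [-0.007  0.213 -0.004] dp in target axes [-0.006  0.213 -0.004]
```

View pics/s9c.png

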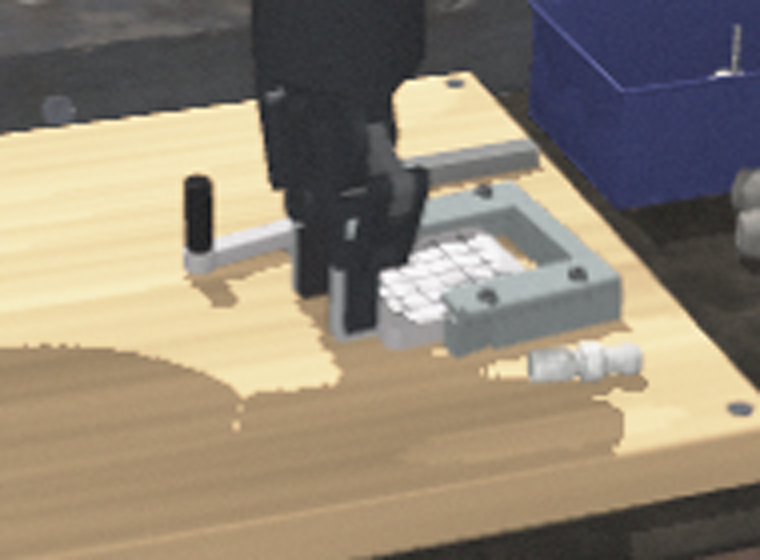

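Emit:
carry_out(
  dp=[
    [0,0.06,0],
    [0,0.06,0],
    [0,0.05,0],
    [0,0.04,0],
    [0,0.04,0],
    [0,0.03,0],
    [0,0.03,0],
    [0,0.03,0],
    [0,0.03,0],
    [0,0.03,0],
  ],
  twist=[
    [0,0,0],
    [0,0,0],
    [0,0,0],
    [0,0,0],
    [0,0,0],
    [0,0,0],
    [0,0,0],
    [0,0,0],
    [0,0,0],
    [0,0,0],
  ],
  jaw=[0.4,0.4,0.4,0.4,0.4,0.4,0.4,0.4,0.4,0.4],
)

```text
t: 16.9
eef_pos: [604.1, -143.0, 31.9]
orientation: [-2.079, -2.33, 0.025]
ft_force: [-13.4, -1.5, 7.1]
finger_gap: 34.4
```

Run:
```python
from h import *
hs(); plan(-17,-0.6,32,1.571)
p,d,c=shot('side','s10')
cv2.imwrite('pics/s10c.png',cv2.resize(p[240:380,290:480],None,fx=4,fy=4,interpolation=cv2.INTER_CUBIC)[:,:,::-1])
```

```text
t 16.9 pos [ 604.1 -143.    31.9] q [-0.42  0.71  1.33 -0.01  1.13 -2.1 ] F [-13.4  -1.5   7.1] gap 34.4
[[-0.114  0.993 -0.025]
 [ 0.994  0.114  0.001]
 [ 0.004 -0.024 -1.   ]]
holder frame [-13.7  -0.1] yaw rel 1.574
twist [-0.049 -0.007  0.005] dp total [-0.008 -0.055 -0.   ] dp in target axes [-0.008 -0.055 -0.001]
```

View pics/s10c.png

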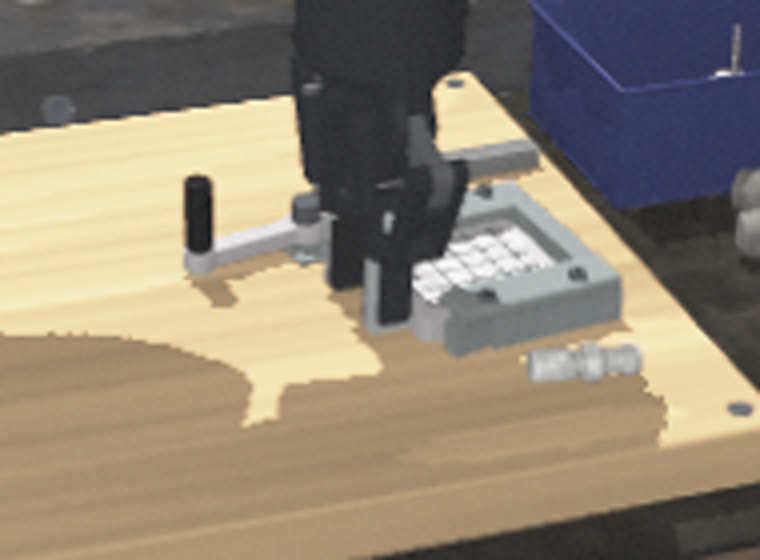

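Emit:
carry_out(
  dp=[
    [0,-0.1,0],
    [0,-0.2,-0.1],
    [0,-0.2,-0.5],
    [0,-0.2,-0.6],
    [0,-0.2,-0.6],
    [0,0,-0.6],
    [0,0,-0.5],
    [0,0,0],
    [0,0,0],
    [0,0,0],
  ],
  twist=[
    [-0.049,-0.007,0],
    [0,0,0],
    [0,0,0],
    [0,0,0],
    [0,0,0],
    [0,0,0],
    [0,0,0],
    [0,0,0],
    [0,0,0],
    [0,0,0],
  ],
  jaw=[0.4,0.4,0.4,0.4,0.4,0.4,0.4,0.4,0.4,0.4],
)

```text
t: 18.2
eef_pos: [547.9, -149.3, 212.6]
orientation: [2.09, 2.341, 0.004]
ft_force: [-0.2, 0.5, -1.1]
finger_gap: 34.1
```

Run:
```python
from h import *
hs()
p,d,c=shot('wrist','w11')
```

```text
t 18.2 pos [ 547.9 -149.3  212.6] q [-0.48  0.42  1.28  0.    1.43 -2.16] F [-0.2  0.5 -1.1] gap 34.1
[[-0.113  0.994  0.004]
 [ 0.994  0.113 -0.   ]
 [-0.001  0.004 -1.   ]]
holder frame [-70.2  -0.3] yaw rel 1.573
```

View pics/w11.png

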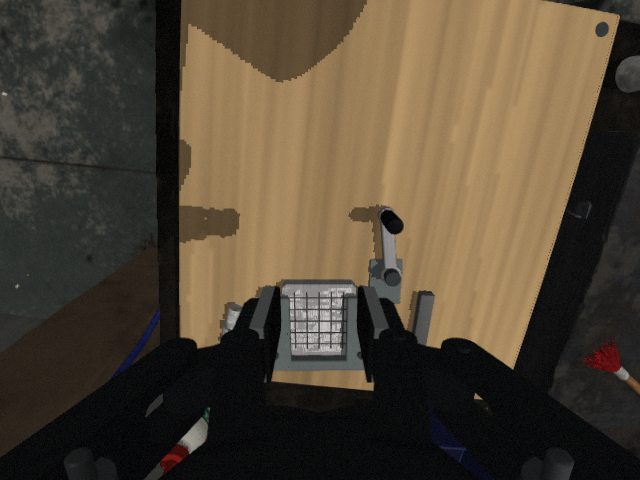

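Run:
```python
from h import *
p,d,c=load('w11')
cv2.imwrite('pics/w11c.png',cv2.resize(p[260:380,250:390],None,fx=5,fy=5,interpolation=cv2.INTER_CUBIC)[:,:,::-1])
```

```text
(no output)
```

View pics/w11c.png

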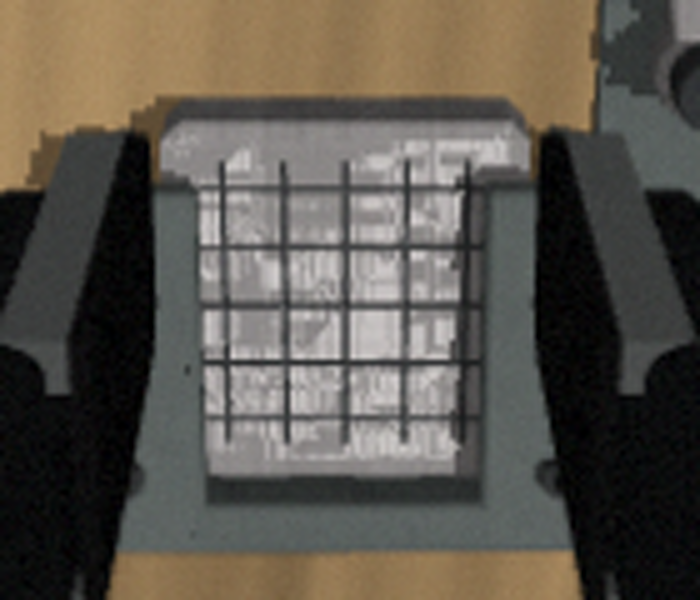

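Run:
```python
from h import *
p,d,c=load('w11')
for uv,z in [((319,284),42),((319,355.3),42),((319,356),42),((319,360.4),56),((319,370),56),((285,296.5),56),((387,277),54),((391,222),80)]: print(uv,z,toH(onz(c,[uv],z)[0]).round(1))
```

```text
(319, 284) 42 [-3.3 -0. ]
(319, 355.3) 42 [77.4  0.1]
(319, 356) 42 [78.2  0.1]
(319, 360.4) 56 [73.4  0.1]
(319, 370) 56 [84.9  0.1]
(285, 296.5) 56 [  3.2 -31.8]
(387, 277) 54 [-15.8  62.7]
(391, 222) 80 [-74.8  57.7]
```

Emit:
carry_out(
  dp=[
    [0,0,0],
    [0,0,0],
    [0,0,0],
    [0,0,0],
    [0,0,0],
    [0,0,0],
    [0,0,0],
    [0,0,0],
    [0,0,0],
    [0,0,0],
  ],
  twist=[
    [0,0,0.37],
    [0,0,0.37],
    [0,0,0.37],
    [0,0,0.37],
    [0,0,0.37],
    [0,0,0.37],
    [0,0,0.37],
    [0,0,0.37],
    [0,0,0.37],
    [0,0,0.37],
  ],
  jaw=[0.45,0.45,0.45,0.45,0.45,0.45,0.45,0.45,0.45,0.45],
)

```text
t: 19.5
eef_pos: [546.0, -148.3, 203.6]
orientation: [-3.12, 0.305, 0.018]
ft_force: [0.2, -0.3, -0.2]
finger_gap: 38.2
```

Emit:
carry_out(
  dp=[
    [0,0,0],
    [0,0,0],
    [0,0,0],
    [0,0,0],
    [0,0,0],
    [0,0,0],
    [0,0,0],
    [0,0,0],
    [0,0,0],
    [0,0,0],
  ],
  twist=[
    [0,0,0.37],
    [0,0,0.37],
    [0,0,0.37],
    [0,0,0.37],
    [0,0,0.37],
    [0,0,0.37],
    [0,0,0],
    [0,0,0],
    [0,0,0],
    [0,0,0],
  ],
  jaw=[0.45,0.45,0.45,0.45,0.45,0.45,0.45,0.45,0.45,0.45],
)

```text
t: 20.75
eef_pos: [544.5, -147.4, 196.8]
orientation: [2.488, -1.913, -0.04]
ft_force: [-1.0, -0.1, 0.2]
finger_gap: 38.3
```

Run:
```python
from h import *
hs()
p,d,c=shot('wrist','w12')
```

```text
t 20.75 pos [ 544.5 -147.4  196.8] q [-0.48  0.44  1.3   0.    1.42  0.84] F [-1.  -0.1  0.2] gap 38.3
[[ 0.256 -0.966 -0.022]
 [-0.966 -0.257  0.013]
 [-0.018  0.018 -1.   ]]
holder frame [-73.5   2. ] yaw rel -1.422
```

View pics/w12.png

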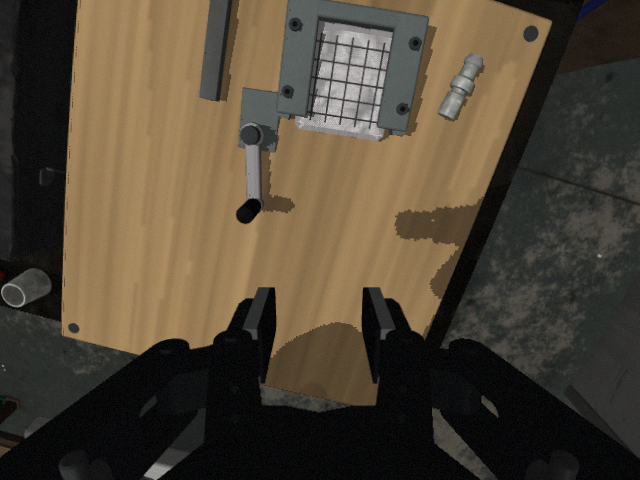

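Run:
```python
from h import *
p,d,c=load('w12')
cv2.imwrite('pics/w12c.png',cv2.resize(p[0:150,230:430],None,fx=4,fy=4,interpolation=cv2.INTER_CUBIC)[:,:,::-1])
cv2.imwrite('pics/w12d.png',cv2.resize(p[110:230,220:310],None,fx=5,fy=5,interpolation=cv2.INTER_CUBIC)[:,:,::-1])
```

```text
(no output)
```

View pics/w12c.png

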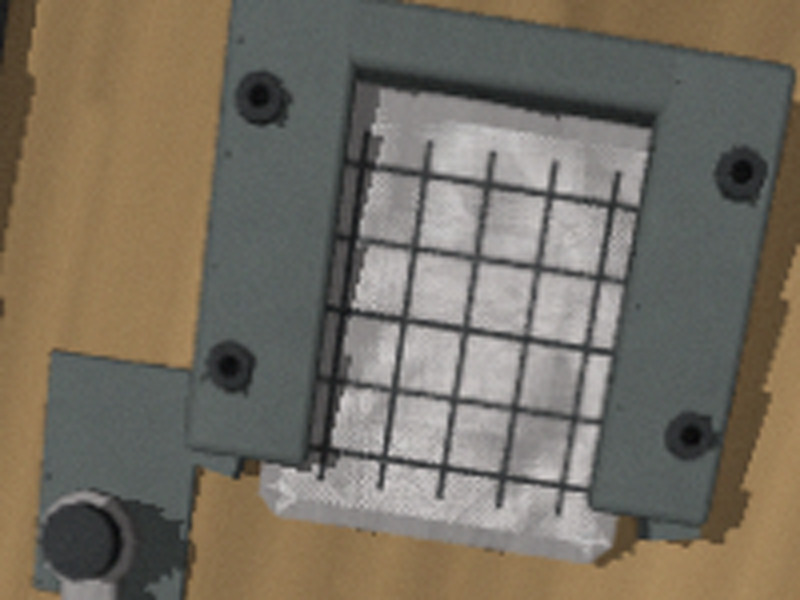

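View pics/w12d.png

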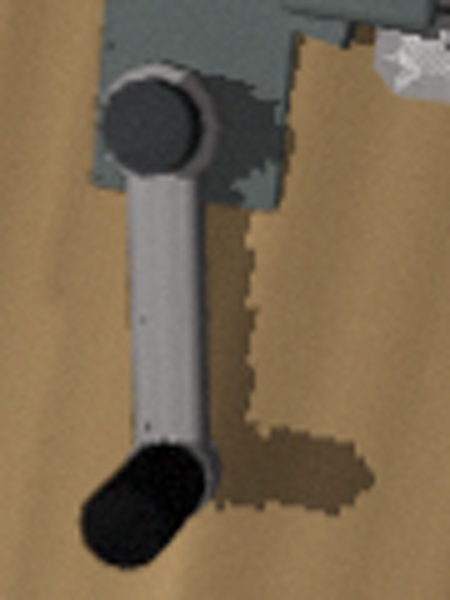

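Run:
```python
from h import *
p,d,c=load('w12')
q=lambda x,y:(230+x/4,y/4)
for n,uv,z in [('peg',(245,215),80),('post',(250.4,135),54),('lipL',q(187,450),56),('lipLi',q(308,465),56),('lipRi',q(592,512),56),('stopL',q(352,65),56),('stopR',q(655,112),56),('back',q(790,68),56),('rearL',q(275,517),42),('rearR',q(590,562),42),('rearL40',q(275,517),38),('rt',q(640,530),46),('rt2',q(240,475),46)]: print(n,onz(c,[uv],z)[0].round(1),toH(onz(c,[uv],z)[0]).round(1))
PEG=onz(c,[(245,215)],80)[0]; t=toH(PEG); plan(t[0],t[1],60,.13-np.pi/2)
```

```text
peg [541.2 -88.8  80. ] [-70.2  60.7]
post [597.4 -76.   54. ] [-12.9  67.1]
lipL [618.9 -92.5  56. ] [ 6.6 48.4]
lipLi [ 622.1 -115.4   56. ] [ 7.2 25.3]
lipRi [ 627.7 -169.9   56. ] [  6.8 -29.6]
stopL [ 690.  -106.1   56. ] [75.7 27. ]
stopR [ 696.5 -160.2   56. ] [ 76.3 -27.5]
back [ 709.7 -181.1   56. ] [ 87.  -49.7]
rearL [ 610.8 -110.7   42. ] [-3.4 31.2]
rearR [ 618.8 -174.5   42. ] [ -2.6 -33.1]
rearL40 [ 610.7 -110.4   38. ] [-3.5 31.5]
rt [ 627.3 -181.6   46. ] [  5.  -41.1]
rt2 [ 616.9 -102.3   46. ] [ 3.6 38.8]
twist [0.035 0.036 0.037] dp total [-0.917 -0.238  2.294] dp in target axes [-0.962 -0.181  2.28 ]
```

Emit:
carry_out(
  dp=[
    [-0.3,-0.1,0.1],
    [-0.4,-0.08,0.3],
    [-0.27,0,0.4],
    [0,0,0.4],
    [0,0,0.2],
    [0,0,0],
    [0,0,0],
    [0,0,0],
    [0,0,0],
    [0,0,0],
  ],
  twist=[
    [0.035,0.036,0.037],
    [0,0,0],
    [0,0,0],
    [0,0,0],
    [0,0,0],
    [0,0,0],
    [0,0,0],
    [0,0,0],
    [0,0,0],
    [0,0,0],
  ],
  jaw=[0.45,0.45,0.45,0.45,0.45,0.45,0.45,0.45,0.45,0.45],
)

```text
t: 22.05
eef_pos: [542.4, -87.9, 114.0]
orientation: [-2.472, 1.935, -0.012]
ft_force: [0.1, -0.2, -0.2]
finger_gap: 38.3
```

Run:
```python
from h import *
hs(); plan(-71,61,60,.13-np.pi/2)
p,d,c=shot('wrist','w13')
```

```text
t 22.05 pos [542.4 -87.9 114. ] q [-0.38  0.49  1.48 -0.    1.16  0.95] F [ 0.1 -0.2 -0.2] gap 38.3
[[ 0.24  -0.971  0.007]
 [-0.971 -0.24  -0.003]
 [ 0.005 -0.006 -1.   ]]
holder frame [-68.9  61.4] yaw rel -1.439
twist [-0.012 -0.01   0.003] dp total [-0.002  0.041  0.9  ] dp in target axes [0.003 0.035 0.901]
```

View pics/w13.png

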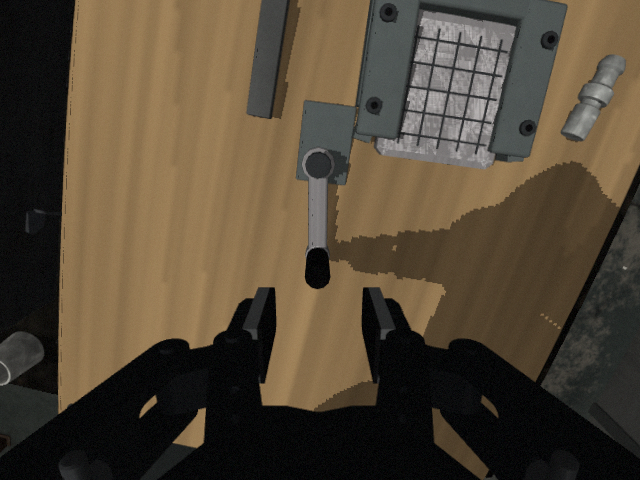

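Run:
```python
from h import *
p,d,c=load('w13'); o,Rm=state()
for uv,z in [((317,275),80),((318.5,163),54)]:
    P=onz(c,[uv],z)[0]; print(P.round(1),toH(P).round(1),(Rm.T@(P-o['eef_pos'])).round(1))
```

```text
t 22.1 pos [542.4 -87.9 114. ] q [-0.38  0.49  1.48 -0.    1.16  0.95] F [-0.4 -0.4  0.1] gap 38.3
[[ 0.24  -0.971  0.007]
 [-0.971 -0.24  -0.003]
 [ 0.005 -0.006 -1.   ]]
[542.6 -87.3  80. ] [-68.7  62. ] [-0.7 -0.1 34. ]
[598.4 -74.5  54. ] [-11.8  68.5] [  0.2 -57.2  60.4]
```

Emit:
carry_out(
  dp=[
    [0,0,0.3],
    [0,0,0.3],
    [0,0,0.2],
    [0,0,0.08],
    [0,0,0],
    [0,0,0],
    [0.1,0,0],
    [0.116,-0.007,0],
    [0.116,-0.007,0],
    [0.116,-0.007,0],
  ],
  twist=[
    [0,0,0],
    [0,0,0],
    [0,0,0],
    [0,0,0],
    [0,0,0],
    [0,0,0],
    [0,0,0],
    [0,0,-0.24],
    [0,0,-0.24],
    [0,0,-0.24],
  ],
  jaw=[0.45,0.45,0.45,0.45,0.3,0.3,0.3,0.3,0.3,0.3],
)

```text
t: 23.35
eef_pos: [554.6, -114.4, 62.7]
orientation: [-2.787, 1.446, -0.02]
ft_force: [-1.0, 0.2, 0.5]
finger_gap: 25.6
```

```bash
cat >> h.py <<'E'
PIV=np.array([-12.8,68.0])
def arc():
    o,Rm=hs(); t=toH(o['eef_pos'])-PIV; print('r',np.hypot(*t).round(1),'theta TCP',round(np.arctan2(-t[1],-t[0]),3),'theta yaw',round(np.arctan2(Rm[1,0],Rm[0,0])-PSI+np.pi/2,3))
E
python3 - <<'E'
from h import *
arc(); shot('wrist','w14')
E
```

```text
t 23.35 pos [ 554.6 -114.4   62.7] q [-0.41  0.58  1.5   0.    1.05  0.54] F [-1.   0.2  0.5] gap 25.6
[[ 0.576 -0.818  0.012]
 [-0.818 -0.576 -0.004]
 [ 0.01  -0.007 -1.   ]]
holder frame [-59.7  33.8] yaw rel -1.068
r 58.1 theta TCP 0.63 theta yaw 0.503
```

View pics/w14.png

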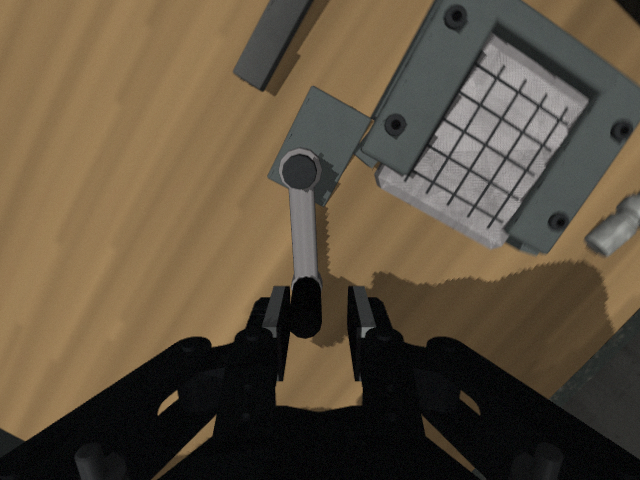

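Emit:
carry_out(
  dp=[
    [0.11,-0.007,0.03],
    [0.116,-0.007,0],
    [0.116,-0.007,0],
    [0.116,-0.007,0],
    [0.116,-0.007,0],
    [0.116,-0.007,0],
    [0.116,-0.007,0],
    [0,0,0],
    [0,0,0],
    [0,0,0],
  ],
  twist=[
    [0,0,-0.24],
    [0,0,-0.24],
    [0,0,-0.24],
    [0,0,-0.24],
    [0,0,-0.24],
    [0,0,-0.24],
    [0,0,-0.24],
    [0,0,0],
    [0,0,0],
    [0,0,0],
  ],
  jaw=[0.3,0.3,0.3,0.3,0.3,0.3,0.3,0.3,0.3,0.3],
)

```text
t: 24.65
eef_pos: [596.1, -140.6, 63.0]
orientation: [3.133, -0.17, 0.02]
ft_force: [-1.3, 0.1, -0.2]
finger_gap: 25.4
```

Run:
```python
from h import *
arc(); shot('wrist','w15')
```

```text
t 24.65 pos [ 596.1 -140.6   63. ] q [-0.43  0.64  1.36  0.    1.13 -0.32] F [-1.3  0.1 -0.2] gap 25.4
[[ 0.994 -0.108  0.013]
 [-0.108 -0.994 -0.004]
 [ 0.013  0.003 -1.   ]]
holder frame [-21.4   3.1] yaw rel -0.22
r 65.5 theta TCP 1.44 theta yaw 1.351
```

View pics/w15.png

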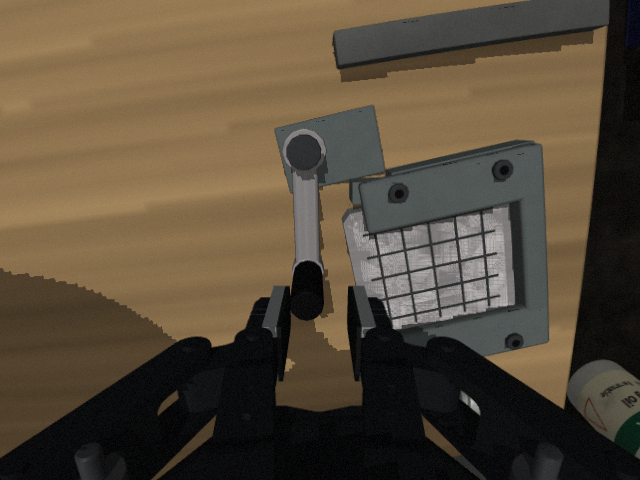

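Emit:
carry_out(
  dp=[
    [0,-0.12,0.02],
    [0.09,-0.01,0],
    [0.09,-0.01,0],
    [0.06,-0.01,0],
    [0.05,0,0],
    [0.04,0,0],
    [0.04,0,0],
    [0.04,0,0],
    [0.04,0,0],
    [0,0,0],
  ],
  twist=[
    [0,0,0],
    [0,0,-0.2],
    [0,0,-0.2],
    [0,0,-0.05],
    [0,0,0],
    [0,0,0],
    [0,0,0],
    [0,0,0],
    [0,0,0],
    [0,0,0],
  ],
  jaw=[0.3,0.3,0.3,0.3,0.3,0.3,0.3,0.3,0.3,0.3],
)

```text
t: 25.95
eef_pos: [609.2, -130.5, 61.0]
orientation: [3.13, 0.175, -0.043]
ft_force: [-0.1, -0.4, 0.0]
finger_gap: 25.7
```

Run:
```python
from h import *
arc(); shot('wrist','w16')
```

```text
t 25.95 pos [ 609.2 -130.5   61. ] q [-0.39  0.67  1.3  -0.02  1.19 -0.5 ] F [-0.1 -0.4  0. ] gap 25.7
[[ 0.993  0.112 -0.027]
 [ 0.111 -0.994 -0.008]
 [-0.027  0.005 -1.   ]]
holder frame [-7.3 11.7] yaw rel 0.001
r 56.6 theta TCP 1.668 theta yaw 1.572
```

View pics/w16.png

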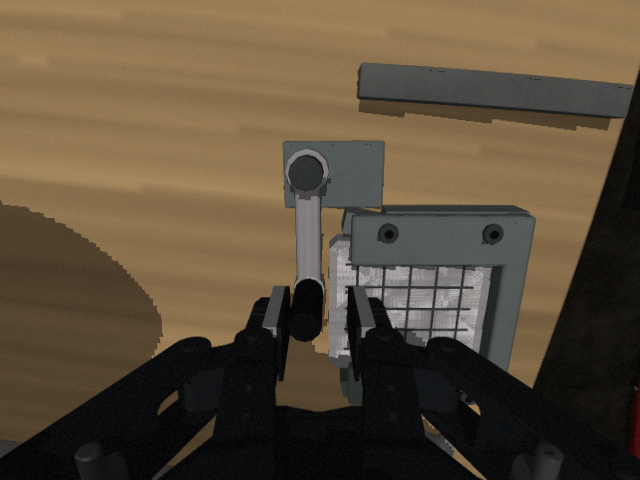

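Emit:
carry_out(
  dp=[
    [0.03,0,0],
    [0.04,0,0],
    [0.05,0,0],
    [0.05,0,0],
    [0.05,0,0],
    [0.06,0,0],
    [0.06,0,0],
    [0.06,0,0],
    [0.06,0,0],
    [0.06,0,0],
  ],
  twist=[
    [0,-0.05,0],
    [0,0,0],
    [0,0,0],
    [0,0,0],
    [0,0,0],
    [0,0,0],
    [0,0,0],
    [0,0,0],
    [0,0,0],
    [0,0,0],
  ],
  jaw=[0.3,0.3,0.3,0.3,0.3,0.3,0.3,0.3,0.3,0.3],
)

```text
t: 27.25
eef_pos: [608.5, -130.6, 59.2]
orientation: [3.122, 0.158, -0.226]
ft_force: [-20.2, -4.8, 11.9]
finger_gap: 25.5
```

Run:
```python
from h import *
arc(); shot('wrist','w17')
```

```text
t 27.25 pos [ 608.5 -130.6   59.2] q [-0.37  0.72  1.21 -0.07  1.34 -0.46] F [-20.2  -4.8  11.9] gap 25.5
[[ 0.985  0.101 -0.143]
 [ 0.1   -0.995 -0.015]
 [-0.144  0.    -0.99 ]]
holder frame [-7.9 11.6] yaw rel -0.01
r 56.6 theta TCP 1.657 theta yaw 1.561
```

View pics/w17.png

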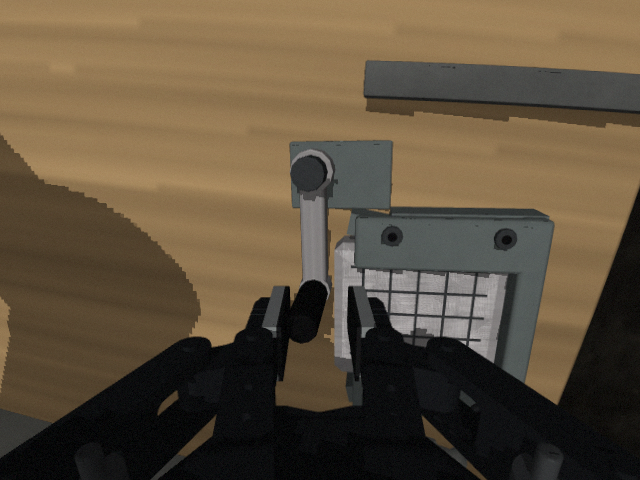

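Run:
```python
from h import *
plan(-12.5,11.6,62,0)
```

```text
twist [-0.001  0.29  -0.02 ] dp total [-0.082  0.001 -0.035] dp in target axes [-0.076  0.    -0.046]
```

Emit:
carry_out(
  dp=[
    [-0.05,0,0],
    [-0.03,0,0],
    [0,0,0],
    [0,0,-0.3],
    [0,0,-0.6],
    [0,0,-0.7],
    [0,0,-0.7],
    [0,0,-0.5],
    [0,0,0],
    [0,0,0],
  ],
  twist=[
    [0,0.14,0],
    [0,0.15,0],
    [0,0,0],
    [0,0,0],
    [0,0,0],
    [0,0,0],
    [0,0,0],
    [0,0,0],
    [0,0,0],
    [0,0,0],
  ],
  jaw=[0.35,0.4,0.4,0.4,0.4,0.4,0.4,0.4,0.4,0.4],
)

```text
t: 28.55
eef_pos: [607.2, -128.6, 231.9]
orientation: [-3.138, -0.151, 0.01]
ft_force: [1.3, -0.3, -0.6]
finger_gap: 34.2
```

Run:
```python
from h import *
arc(); shot('wrist','w18'); p,d,c=shot('side','s18')
cv2.imwrite('pics/s18c.png',cv2.resize(p[240:380,290:480],None,fx=4,fy=4,interpolation=cv2.INTER_CUBIC)[:,:,::-1])
```

```text
t 28.55 pos [ 607.2 -128.6  231.9] q [-0.4   0.51  1.08 -0.    1.56 -0.49] F [ 1.3 -0.3 -0.6] gap 34.2
[[ 0.995  0.096 -0.006]
 [ 0.096 -0.995  0.   ]
 [-0.006 -0.001 -1.   ]]
holder frame [-9.  13.7] yaw rel -0.015
r 54.4 theta TCP 1.641 theta yaw 1.556
```

View pics/w18.png

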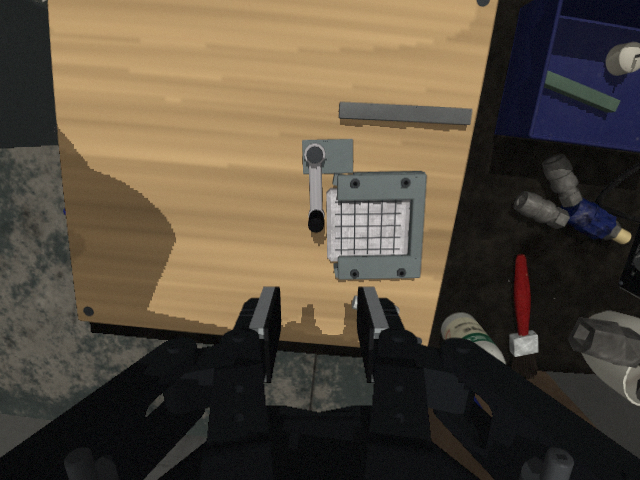

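View pics/s18c.png

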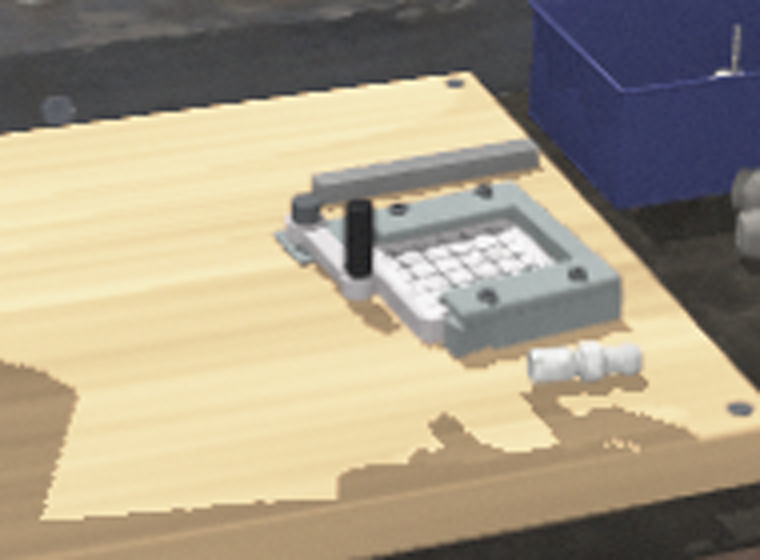

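Run:
```python
from h import *
p,d,c=load('w18')
cv2.imwrite('pics/w18c.png',cv2.resize(p[130:290,290:440],None,fx=5,fy=5,interpolation=cv2.INTER_CUBIC)[:600,:,::-1])
```

```text
(no output)
```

View pics/w18c.png

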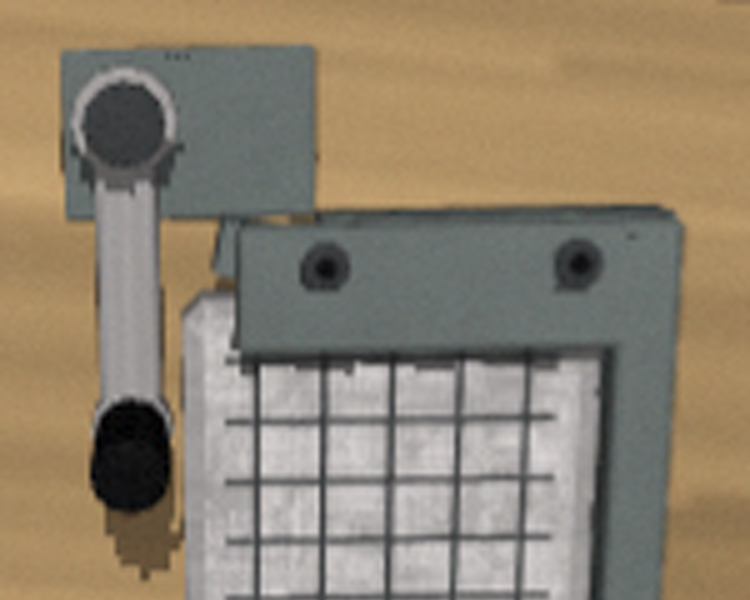

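Run:
```python
from h import *
p,d,c=load('w18')
f=lambda x,y:(290+x/5,130+y/5)
a=[toH(onz(c,[f(*q)],z)[0]).round(1) for q,z in (((124,124),54),((130,472),80),((128,215),44),((130.5,395),44),((187,320),42),((187,590),42))]; print(a)
v=a[1]-a[0]; print('latch angle',np.arctan2(-v[1],-v[0])); v=a[3]-a[2]; print(np.arctan2(-v[1],-v[0]))
print(arm.finish_job())
```

```text
[array([-12.7,  68.5]), array([-12.3,  11.5]), array([-12.4,  51.4]), array([-12.6,  17.3]), array([-1.6, 31.2]), array([ -2.1, -22.7])]
latch angle 1.5778137554628107
1.564931291406273
the job is handed in; nothing more can be done
None
```

The lapping plate is fully home in the holder and the latch is shut across the mouth. I handed the job in at about 29 s of the 64 s allowed.

**What I did:** I pushed the plate sideways onto the centre line with two fingertips, which squared it. I then pushed its rear edge in under the lips until it stopped against the back stop at about 13 N. Last, I caged the latch peg between the open fingers and swung it a quarter turn to its stop, where 20 N moved it no further. The arm then backed straight up clear of everything.

**Last checks:**
- **Latch:** the final picture gives an angle of 1.565 to 1.578, against 1.571 for shut, with a clear gap between the arm and the plate.
- **Plate:** its rear edge lies parallel to the latch arm and sticks out about 6 mm from the mouth, as it should when home.
- **Other things on the bench:** the air plug and grey stone looked unmoved. I did not check the pen, jar, oiler or cup closely, but the arm did not come near them.

**Disagreement:** my first estimate of the holder's position along the slot was about 3 mm off. A later picture and the contact position agreed on the correction, and with it the plate reads home to within about 1 mm.

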